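# Stack the nested tote the other way round on the loaded one

### The arm

A 6-joint arm with a two-finger parallel gripper is mounted at the origin on a cart in front of the work surface, level with it; the furniture and walls round the work are solid. World frame = base frame: x ahead of the robot, y to its left, z up, the work surface at z = 0. Lengths are in m, angles in rad, forces in N, time in s.
With the tool pointing down it reaches from about 0.4 to 0.925 m from the base axis. Payload 3.4 kg.
Tool frame: the origin (TCP) lies midway between the tips of the shut fingers; the grasp point (between the pads) lies manip.hold_point_z behind it (manip.hold_point_z is the distance from the TCP to the grasp point, in m); z points along the fingers, y is the line along which they close (so a half turn about z gives the same grasp; the last joint's range is limited). The gripper opens to 85 mm and grips with 20 to 120 N. Pads are 22 mm wide; open, the fingers measure 114 mm over their backs; the gripper's body (76 mm by 85 mm) begins 54 mm behind the grasp point. The pads swing forward as they close: fully open they stand 13 mm farther back than shut.
Start: joints at [-1.407, 0.307, 1.506, -0, 1.328, -0.073], TCP at [0.135, -0.559, 0.231] pointing down, gripper open.
Joint ranges: [-3.12, 3.12], [-1.05, 2.28], [0.14, 2.33], [-1.42, 4.57], [0.1, 2.73], [-2.68, 2.68]. Speed limits (rad/s): [2.57, 2.57, 3.14, 3.14, 3.14, 3.14].

### API

Orientations are given as a rotation vector (axis times angle).
In Python, from plant import manip gives the robot as it stands.
- The arm moves only by the tool jog_arm, never from a script. Its arguments are lists of equal length, an entry for each row: "offset": the shift along the tool's x, y, z scaled (see below), a list of three; "twist": the turn, a rotation vector about the tool's x, y, z scaled (see below), a list of three; "claw": the opening in per cent of the stroke, from 0 (shut) to 100 (fully open). A call has 1 to 8 rows; each row is the pose to reach, as a shift and turn from the pose commanded when the call began, along the tool's axes at that moment, turning the shorter way round; what a row does not reach only later rows make up. The controller multiplies each number of a shift by 40 cm and each number of a turn by 360 degrees. A row lasts 1/10 s, in which the tool goes at most 50 mm and 8.59 degrees, less where a joint would pass 70% of its speed; a pose out of reach is approached as far as the arm can. A call with a number of a shift or a turn outside -1 to 1 is refused whole. A call with a gripper value outside its range is refused whole. The fingers move at their own pace and stop on an object; the grip force is fixed at half the most. Time passes only in rows, so rows that repeat a pose let the fingers close. It gives the time, the measured TCP pose, the force, the opening and the grip force at its end, in the units of the state.
- manip.observe(): the state, without advancing time (a new reading comes with each control period).
- manip.capture(name): name is "scene" or "top" or "wrist"; returns a dict with "frame" (384x512x3 uint8, red, green, blue), "range_z" (384x512 float32, m along the optical axis (not along the pixel's ray), 0 where there is no reading), "fx", "fy", "cx", "cy" (pixels), "R" (3x3) and "t" (3): a world point X has camera coordinates R X + t. Camera axes: x right, y down, z forward; pixel columns grow to the right and rows downward; lengths in m; the calibration is good to about 2 mm. A picture is of the moment at which its call begins.
- manip.sign_off(): hands the job in; it is judged then, once.
The state is a dict: "clock": time; "joint_positions": joint angles; "joint_vel": joint speeds; "joint_efforts": joint torques, N m; "position": TCP position; "tcp_rot": TCP orientation; "ft_force": force on the tool from outside, world axes, zero at the start; "torque": the same for the moment, N m; "gripper_width": finger opening in m; "grasp_force": force on a finger pad.
Only numpy, scipy, OpenCV 4.12 (cv2) and the standard library are available. Lean on these libraries where they do the work, as an engineer would, in place of code of your own. Each camera call takes 0.05 s, during which the arm holds its last target. There are 200 camera calls.

### The job

Lift the upper of the two nested totes out of the spare one, turn it end for end and stack it on the tote that holds the salt shaker, so that it stands high above the shaker instead of nesting: its two toes hooked in under the two lips, its single foot down on the column at the other end, level and fully seated. Leave the two lower totes standing where they are, the shaker in its tote, and the bowl, spoon and tape undisturbed; let go of everything at the end.

Things in the scene. Friction and masses are not known exactly. Their poses are not given: they have to be found in the camera images.
- loaded_tote: Grey plastic open-topped stack-nest tote, 154 (x) x 66 (y) x 76 (z) mm, 0.3 kg, loose (slides under a few N), a shaker lying in it. Origin: centre of underside, z up. Collar z 38 to 76: inside 148 x 60, wall 3, flat long sides to grip; below it a well 112 x 55 outside, 106 x 49 inside. Step between them: upper face z 41. x points away from the robot within 30 deg, so its lips (-x) are at the near end.
- lip_slot (a point): Loaded tote's -x end, at its x -67, y 0, z 62; axes as the tote's. Two columns, flat tops at z 62, fill x -74 (end wall) to -60, |y| 13 to 30. Over each hangs a lip, z 69 to 73, from the wall only to x -67: a 7 mm high slot under it, open inward. Toes enter it only with the upper tote tilted, toe end low by 8 to 13 deg; lowered level, they land on the lips.
- single_column (a point): Loaded tote's +x end, at its x 67, y 0, z 62: middle of the flat top of its single column (x 59 to 74, |y| < 9). Axes as the tote's. The moved tote's single foot stands here at the end. To seat: set the tilted toes on the two column tops just inside the lips, push them outward to the end wall, then lower the foot end.
- loaded_tote_rim (a point): Middle of the loaded tote's mouth, at its x 0, y 0, z 76. All three totes are the same: each has the columns and lips inside and the feet outside. Same ends together they nest (41 mm rise, feet miss columns); turned end for end the feet stand on the columns (62 mm rise), inside the collar with 2 mm play at each end, 2.5 at each side.
- spare_tote: The lower of the two nested totes, same shape and axes as loaded_tote, about 0.3 kg, loose on the worktop; its x also points away from the robot within 30 deg.
- top_tote: The tote to move, same shape and axes as loaded_tote, 0.14 to 0.28 kg, nested loosely (2 mm play) in spare_tote, same ends together: underside 41, rim 117 mm above the worktop. Grip it across its 66 mm wide collar, which stands free from 79 mm up, above the other's rim (76).
- top_tote_toe_end (a point): Moved tote's +x end: on its underside at its x 72, y 0; axes as the tote's. Level with the tips of its two toes: 4 mm thick feet, flush with the underside, x 56 to 72, |y| 13 to 27.5, each with a 4.5 mm wide, 16 mm high rib against the well wall (x up to 60). A label holder is on the collar above.
- top_tote_foot_end (a point): Moved tote's -x end: on its underside at its x -72, y 0; axes as the tote's. Tip of its single foot: 4 mm thick, flush with the underside, x -56 to -72, |y| < 9.5, with a 30 mm high block against the well wall (x to -63).
- salt_shaker: Small glass shaker, 44 mm thick, 90 mm long, lying along the well of the loaded tote; origin at the centre of its foot, its z along its length.
- sauce_bowl: Bystander: small round bowl, 76 mm wide, 30 high, origin under its centre, between the two places.
- teaspoon: Bystander: teaspoon, 132 x 26 x 9 mm, lying crosswise in front of the bowl.
- tape_roll: Bystander: roll of tape lying flat, 100 mm wide, 25 high, behind the bowl.
There are look-alikes about, which are no part of the job. What is shaped like the salt_shaker but pink or red is not meant.

How it is judged:
By the outcome, as a careful person would: the job done as asked, in the order asked, and still so for the second after the job is handed in, with the robot touching nothing.
It also fails if it takes over 48 s, if anything falls off the work surface, if the arm or the gripper's body presses on something with over 40 N, if the wrist force passes 120 N, or if a joint passes its speed limit or range.

## Working session

There is one attempt and no reset: what is moved stays moved. The work goes in short steps, Python scripts to look and compute and a tool call to move; the robot and the scene stay as the last step left them, time stands still between calls to the robot, and variables do not carry over. Pictures are saved under pics/ and viewed, at most 10 in all, crops included, and the job is handed in when it is done.

Besides the shell and the picture viewer there is one more tool, called by a JSON object that holds its "name" and its "arguments", one argument or row to a line. jog_arm: Moves the arm, as the interface text tells. Its arguments: {"type":"object","properties":{"offset":{"type":"array"},"twist":{"type":"array"},"claw":{"type":"array"}},"required":["offset","twist","claw"]}

```bash
ls; mkdir -p pics
cat > h.py <<'E'
import numpy as np,cv2,sys
from plant import manip
def cap(n,save=None):
    c=manip.capture(n)
    if save: cv2.imwrite('pics/'+save,c['frame'][:,:,::-1])
    return c
def pts(c):
    z=c['range_z']; v,u=np.mgrid[:z.shape[0],:z.shape[1]]
    P=np.stack([(u-c['cx'])/c['fx']*z,(v-c['cy'])/c['fy']*z,z],-1)
    W=(P-c['t'])@c['R']; W[z==0]=np.nan
    return W
E
python3 - <<'E'
from h import *
a=cap('scene');b=cap('top')
cv2.imwrite('pics/a.png',np.vstack([a['frame'],b['frame']])[:,:,::-1][:, :] if 0 else cv2.resize(np.hstack([a['frame'],b['frame']]),(800,300))[:,:,::-1])
cv2.imwrite('pics/top.png',cv2.resize(b['frame'],(800,600),interpolation=cv2.INTER_CUBIC)[:,:,::-1])
for c in(a,b): print(c['fx'],c['cx'],c['cy'],-c['R'].T@c['t'],(c['range_z']>0).mean())
np.savez('s0.npz',a=pts(a),b=pts(b),fa=a['frame'],fb=b['frame'])
print(manip.observe(),manip.hold_point_z)
E
```

```text
pics
374.4310245593654 251.69738183145446 194.0599048261579 [0.21857133 0.55795437 0.6416971 ] 0.9960581461588541
424.73660759436405 258.6199311954419 190.58407765574367 [ 0.47481077 -0.0589373   1.01489992] 0.996002197265625
{'clock': 0.1, 'joint_positions': array([-1.40748597e+00,  3.07484028e-01,  1.50754293e+00, -2.06274294e-06,
        1.32840115e+00, -7.34971492e-02]), 'joint_vel': array([ 4.73926178e-05, -1.27060201e-03, -3.34916604e-03,  4.38149572e-04,
       -1.03793881e-03,  1.74843157e-04]), 'joint_efforts': array([ 1.15057433e-04, -4.58526778e+01, -2.52607763e+01, -4.24472796e-05,
        5.60531262e-03, -9.16079500e-06]), 'position': array([ 0.13477004, -0.55833796,  0.2304812 ]), 'tcp_rot': array([-3.11777590e+00, -3.70892000e-01,  1.32492195e-04]), 'ft_force': array([ 0.03945257,  0.21401139, -0.5657189 ]), 'torque': array([ 0.03010132, -0.01003341, -0.08158603]), 'grasp_force': 0.0, 'gripper_width': 0.08505534174717401} 0.0187
```

View pics/top.png

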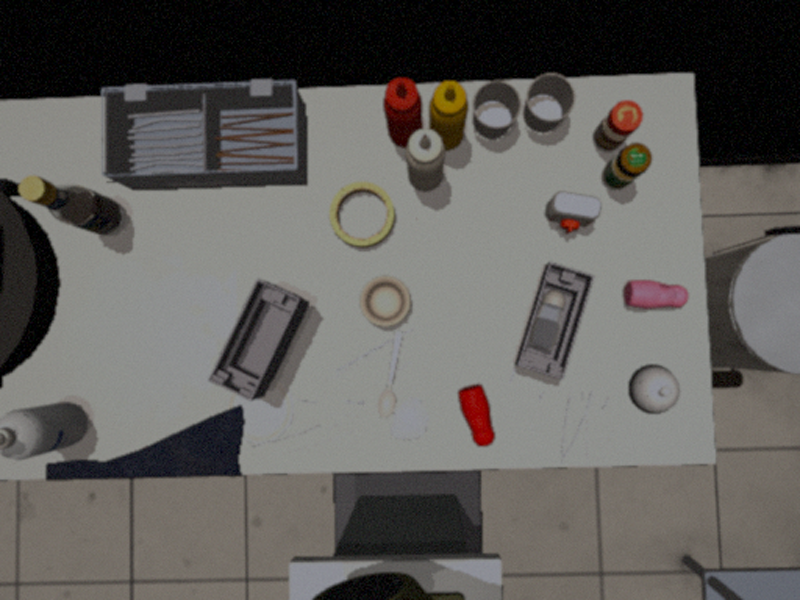

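View pics/a.png

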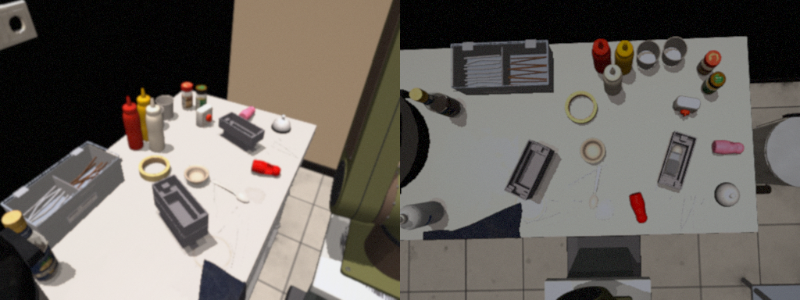

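Two grey open totes: the nested pair at about (260,340) in the enlarged top view, standing taller, with an empty well. The loaded tote is at (553,320), with the glass shaker lying in it. The red (477,415) and pink (655,295) shakers are look-alikes on the table, not in a tote. Next I measure the rims in both views.

Run:
```python
from h import *
d=np.load('s0.npz')
for n,c0 in(('nest',(166,218)),('load',(354,205))):
    W=d['b']; p=W[c0[1],c0[0]]; print(n,p)
    for k in'ab':
        W=d[k].reshape(-1,3)
        m=np.hypot(*(W[:,:2]-p[:2]).T)<0.105
        z=W[m,2]; h,e=np.histogram(z,np.arange(0.02,0.14,0.004)); print(k,[(round(float(x),3),int(y)) for x,y in zip(e,h) if y>5])
        zt=0.117 if n=='nest' else .076
        q=W[m&(abs(W[:,2]-zt)<0.005)]
        (cx,cy),(w,hh),an=r=cv2.minAreaRect((q[:,:2]*1000).astype(np.float32))
        B=cv2.boxPoints(r); 
        print(k,len(q),np.median(q[:,2]),r,[list(np.round(x)) for x in B])
b=d['fb']
f=lambda x,y:cv2.resize(b[y-45:y+45,x-45:x+45],(400,400),interpolation=cv2.INTER_CUBIC)
cv2.imwrite('pics/crop1.png',np.hstack([f(166,218),f(354,205)])[:,:,::-1])
```

```text
nest [0.48228543 0.18557039 0.04204664]
a [(0.036, 62), (0.04, 515), (0.044, 151), (0.048, 115), (0.052, 126), (0.056, 142), (0.06, 134), (0.064, 134), (0.068, 157), (0.072, 176), (0.076, 192), (0.08, 307), (0.084, 161), (0.088, 176), (0.092, 179), (0.096, 193), (0.1, 223), (0.104, 188), (0.108, 217), (0.112, 380), (0.116, 56)]
a 436 0.1146623105488678 ((485.45428466796875, 180.10586547851562), (66.79864501953125, 156.6253204345703), 62.871734619140625) [[np.float32(401.0), np.float32(186.0)], [np.float32(540.0), np.float32(115.0)], [np.float32(570.0), np.float32(174.0)], [np.float32(431.0), np.float32(246.0)]]
b [(0.036, 26), (0.04, 474), (0.044, 349), (0.048, 54), (0.052, 52), (0.056, 45), (0.06, 53), (0.064, 51), (0.068, 47), (0.072, 63), (0.076, 110), (0.08, 365), (0.084, 89), (0.088, 88), (0.092, 70), (0.096, 72), (0.1, 157), (0.104, 83), (0.108, 84), (0.112, 199), (0.116, 180), (0.12, 6)]
b 384 0.11594684969518843 ((484.61578369140625, 175.53842163085938), (67.47765350341797, 154.55323791503906), 62.877777099609375) [[np.float32(400.0), np.float32(181.0)], [np.float32(538.0), n
[... 419 characters left out ...]
69, 157.43370056152344), 70.07453155517578) [[np.float32(414.0), np.float32(-243.0)], [np.float32(562.0), np.float32(-297.0)], [np.float32(586.0), np.float32(-231.0)], [np.float32(438.0), np.float32(-177.0)]]
b [(0.02, 36), (0.024, 56), (0.028, 81), (0.032, 143), (0.036, 326), (0.04, 426), (0.044, 157), (0.048, 45), (0.052, 57), (0.056, 65), (0.06, 125), (0.064, 63), (0.068, 62), (0.072, 228), (0.076, 112)]
b 361 0.07523282357319186 ((499.64862060546875, -242.61956787109375), (67.19620513916016, 153.9501953125), 70.7020492553711) [[np.float32(416.0), np.float32(-249.0)], [np.float32(561.0), np.float32(-300.0)], [np.float32(583.0), np.float32(-236.0)], [np.float32(438.0), np.float32(-185.0)]]
```

View pics/crop1.png

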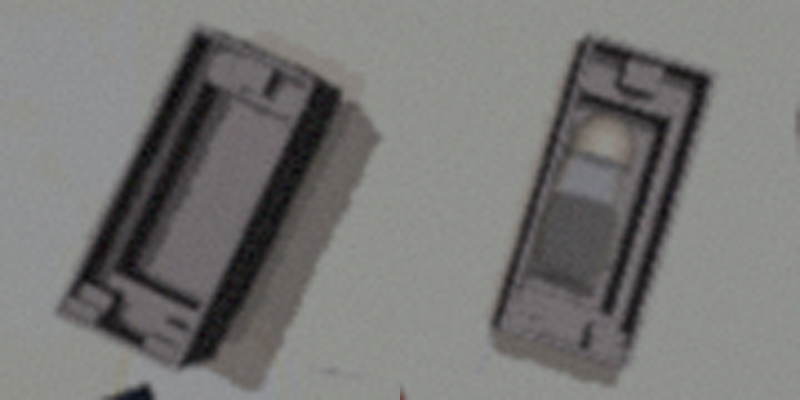

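Both totes have the single column at the far (+x) end and the two lipped columns near. The nested pair is the left one, centred near (0.485, 0.178) with yaw −27° and rim about 0.116. The loaded tote is the right one, near (0.500, −0.241) with yaw −19.5° and rim about 0.075; its shaker is glass and grey. I'll fly over the loaded tote first for a wrist look.

```bash
cat >> h.py <<'E'
from scipy.spatial.transform import Rotation as Ro
def Rt(th,tilt=0):
    """tool down, tool x at world heading th (deg); tilt>0 lowers the tool -x side (deg)"""
    t=np.radians(th); X=np.array([np.cos(t),np.sin(t),0]);Z=np.array([0,0,-1.]);Y=np.cross(Z,X)
    return Ro.from_matrix(np.stack([X,Y,Z],1))*Ro.from_euler('y',tilt,degrees=True)
def go(p,R,base=None):
    s=manip.observe(); p0,R0=(s['position'],Ro.from_rotvec(s['tcp_rot'])) if base is None else base
    print('offset',np.round(R0.inv().apply(np.array(p)-p0)/0.4,4),'twist',np.round((R0.inv()*R).as_rotvec()/(2*np.pi),4),
      'ang',np.degrees((R0.inv()*R).magnitude()).round(1))
E
python3 - <<'E'
from h import *
go([.30,-.42,.30],Rt(-3))
go([.46,-.24,.32],Rt(-19.5))
E
```

```text
offset [ 0.4827 -0.2396 -0.1733] twist [-0.0003  0.      0.046 ] ang 16.6
offset [ 0.9771 -0.5833 -0.2226] twist [-0.0003  0.0001  0.0919] ang 33.1
```

{"name": "jog_arm", "arguments": {
  "offset": [
    [0.24,-0.12,-0.1],
    [0.48,-0.24,-0.17],
    [0.48,-0.24,-0.17],
    [0.48,-0.24,-0.17],
    [0.6,-0.33,-0.19],
    [0.977,-0.583,-0.2226],
    [0.977,-0.583,-0.2226],
    [0.977,-0.583,-0.2226]
  ],
  "twist": [
    [0,0,0.02],
    [0,0,0.046],
    [0,0,0.046],
    [0,0,0.046],
    [0,0,0.06],
    [0,0,0.0919],
    [0,0,0.0919],
    [0,0,0.0919]
  ],
  "claw": [100,100,100,100,100,100,100,100]
}}

```text
clock: 0.9
position: [0.4105, -0.2937, 0.3135]
tcp_rot: [-3.095, 0.535, 0.001]
ft_force: [0.6, -0.8, 0.3]
gripper_width: 0.0855
grasp_force: 0.0
```

{"name": "jog_arm", "arguments": {
  "offset": [
    [0,0,0],
    [0,0,0]
  ],
  "twist": [
    [0,0,0],
    [0,0,0]
  ],
  "claw": [100,100]
}}

```text
clock: 1.1
position: [0.4103, -0.2943, 0.3133]
tcp_rot: [3.097, -0.527, -0.001]
ft_force: [-0.7, -0.2, -0.1]
gripper_width: 0.0853
grasp_force: 0.0
```

Run:
```python
from h import *
c=cap('wrist','w1.png'); W=pts(c).reshape(-1,3)
Rc=c['R'];o=-Rc.T@c['t'];s=manip.observe();R0=Ro.from_rotvec(s['tcp_rot'])
print('cam in tool',R0.inv().apply(o-s['position']),'axis',R0.inv().apply(Rc[2]))
p=np.array([.5,-.241]); m=np.hypot(*(W[:,:2]-p).T)<0.105
q=W[m&(abs(W[:,2]-.076)<0.005)]
r=cv2.minAreaRect((q[:,:2]*1000).astype(np.float32)); print(len(q),np.median(q[:,2]),r,cv2.boxPoints(r).round())
go([.42,-.05,.32],Rt(60));go([.45,.18,.32],Rt(152.9))
```

```text
cam in tool [ 0.06921054 -0.00057439 -0.14282319] axis [-2.69087769e-01  6.96197597e-04  9.63115407e-01]
1675 0.07552885166723823 ((500.5130615234375, -242.71975708007812), (66.43950653076172, 153.36184692382812), 70.66082763671875) [[ 417. -249.]
 [ 562. -299.]
 [ 584. -237.]
 [ 439. -186.]]
offset [-0.1793 -0.5867 -0.017 ] twist [-1.000e-04  2.000e-04 -2.206e-01] ang 79.4
offset [-0.2998 -1.1539 -0.0171] twist [-3.000e-04  1.000e-04 -4.787e-01] ang 172.3
```

View pics/w1.png

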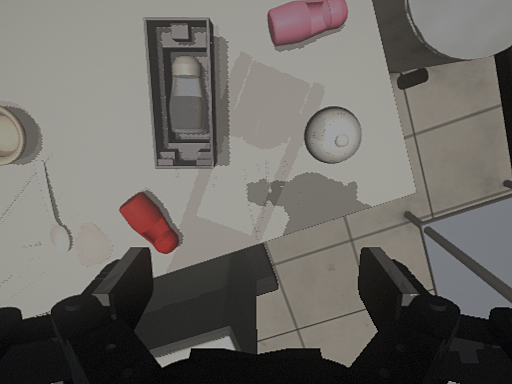

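The wrist view shows the loaded tote at (180,95): shaker in the well, single column at the far end (180,33), two lipped columns at the near end (172–205,155). Pose is (0.5005, −0.2427), yaw −19.3°, rim 0.0755. Now over the nested pair.

{"name": "jog_arm", "arguments": {
  "offset": [
    [-0.02,-0.07,-0.01],
    [-0.04,-0.15,-0.01],
    [-0.07,-0.25,-0.017],
    [-0.1,-0.34,-0.017],
    [-0.13,-0.42,-0.017],
    [-0.15,-0.5,-0.017],
    [-0.17,-0.55,-0.017],
    [-0.18,-0.587,-0.017]
  ],
  "twist": [
    [0,0,-0.024],
    [0,0,-0.048],
    [0,0,-0.072],
    [0,0,-0.096],
    [0,0,-0.12],
    [0,0,-0.144],
    [0,0,-0.168],
    [0,0,-0.192]
  ],
  "claw": [100,100,100,100,100,100,100,100]
}}

```text
clock: 1.95
position: [0.4194, -0.0502, 0.3201]
tcp_rot: [-2.853, -1.315, 0.001]
ft_force: [0.6, -1.0, -0.3]
gripper_width: 0.0854
grasp_force: 0.0
```

Run:
```python
from h import *
print(manip.observe()['position'])
go([.53,.155,.31],Rt(152.9))
```

```text
[ 0.41937176 -0.0502438   0.32007996]
offset [ 0.5698 -0.123   0.0249] twist [-2.000e-04 -0.000e+00 -2.872e-01] ang 103.4
```

{"name": "jog_arm", "arguments": {
  "offset": [
    [0.07,-0.015,0],
    [0.14,-0.03,0],
    [0.21,-0.045,0.01],
    [0.28,-0.06,0.01],
    [0.35,-0.075,0.02],
    [0.42,-0.09,0.02],
    [0.49,-0.105,0.025],
    [0.57,-0.123,0.025]
  ],
  "twist": [
    [0,0,-0.0235],
    [0,0,-0.047],
    [0,0,-0.0705],
    [0,0,-0.094],
    [0,0,-0.1175],
    [0,0,-0.141],
    [0,0,-0.1645],
    [0,0,-0.188]
  ],
  "claw": [100,100,100,100,100,100,100,100]
}}

```text
clock: 2.75
position: [0.5325, 0.1531, 0.3096]
tcp_rot: [-1.64, -2.679, 0.003]
ft_force: [0.1, -0.2, 0.3]
gripper_width: 0.0851
grasp_force: 0.0
```

{"name": "jog_arm", "arguments": {
  "offset": [
    [0,0,0],
    [0,0,0],
    [0,0,0],
    [0,0,0],
    [0,0,0],
    [0,0,0]
  ],
  "twist": [
    [0,0,-0.0235],
    [0,0,-0.047],
    [0,0,-0.0705],
    [0,0,-0.0992],
    [0,0,-0.0992],
    [0,0,-0.0992]
  ],
  "claw": [100,100,100,100,100,100]
}}

```text
clock: 3.35
position: [0.5323, 0.1526, 0.3098]
tcp_rot: [-0.748, -3.05, 0.001]
ft_force: [0.5, -0.1, 0.9]
gripper_width: 0.0855
grasp_force: 0.0
```

Run:
```python
from h import *
c=cap('wrist','w2.png'); W=pts(c).reshape(-1,3)
p=np.array([.485,.178]); m=np.hypot(*(W[:,:2]-p).T)<0.105
for zz in(.116,):
  q=W[m&(abs(W[:,2]-zz)<0.005)]
  r=cv2.minAreaRect((q[:,:2]*1000).astype(np.float32)); print(len(q),np.median(q[:,2]),r,cv2.boxPoints(r).round())
s=manip.observe();print(s['position'],s['joint_positions'])
```

```text
2092 0.11651769186911894 ((485.52587890625, 176.74069213867188), (66.76191711425781, 154.19871520996094), 63.58192825317383) [[402. 181.]
 [540. 113.]
 [569. 172.]
 [431. 241.]]
[0.53223272 0.15285941 0.30994297] [ 2.03666456e-01  2.27063553e-01  1.42083027e+00 -4.05451723e-04
  1.49461563e+00 -8.85770763e-01]
```

View pics/w2.png

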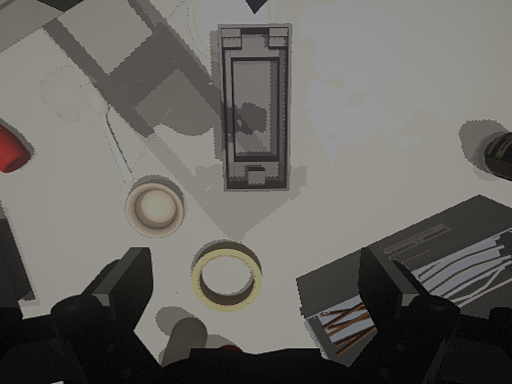

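The nested pair spans (218–292, 25–190), with lips at the robot end (top) and the single column at (256,175). Centre (0.4855, 0.1767), yaw −26.5°, rim 0.1165. Descend.

Run:
```python
from h import *
go([.4855,.1767,.20],Rt(153.4))
go([.4855,.1767,.077],Rt(153.4))
```

```text
offset [ 0.131  -0.001   0.2749] twist [-0.0001 -0.0001 -0.0027] ang 1.0
offset [ 0.1309 -0.0007  0.5824] twist [-0.0001 -0.0001 -0.0027] ang 1.0
```

{"name": "jog_arm", "arguments": {
  "offset": [
    [0.065,0,0.07],
    [0.131,0,0.14],
    [0.131,0,0.21],
    [0.131,0,0.275],
    [0.131,-0.001,0.38],
    [0.131,-0.001,0.46],
    [0.131,-0.001,0.53],
    [0.131,-0.001,0.55]
  ],
  "twist": [
    [0,0,-0.0027],
    [0,0,-0.0027],
    [0,0,-0.0027],
    [0,0,-0.0027],
    [0,0,-0.0027],
    [0,0,-0.0027],
    [0,0,-0.0027],
    [0,0,-0.0027]
  ],
  "claw": [100,100,100,100,100,100,100,100]
}}

```text
clock: 4.2
position: [0.4831, 0.1769, 0.0875]
tcp_rot: [-0.719, -3.053, 0.005]
ft_force: [-0.3, -0.2, 0.1]
gripper_width: 0.0851
grasp_force: 0.0
```

{"name": "jog_arm", "arguments": {
  "offset": [
    [0,0,0.032],
    [0,0,0.032],
    [0,0,0.032]
  ],
  "twist": [
    [0,0,0],
    [0,0,0],
    [0,0,0]
  ],
  "claw": [100,100,100]
}}

```text
clock: 4.5
position: [0.486, 0.1782, 0.0783]
tcp_rot: [0.719, 3.058, 0.001]
ft_force: [0.0, 0.3, 0.8]
gripper_width: 0.0854
grasp_force: 0.0
```

Run:
```python
from h import *
c=cap('wrist','w3.png'); s=manip.observe();print(s['position'],s['ft_force'])
go([.4855,.1767,.077],Rt(153.4))
```

```text
[0.48620752 0.17841329 0.07863841] [ 0.44534351 -0.82020846 -0.13811193]
offset [-0.0003 -0.0046  0.0041] twist [0.0002 0.0002 0.0004] ang 0.2
```

View pics/w3.png

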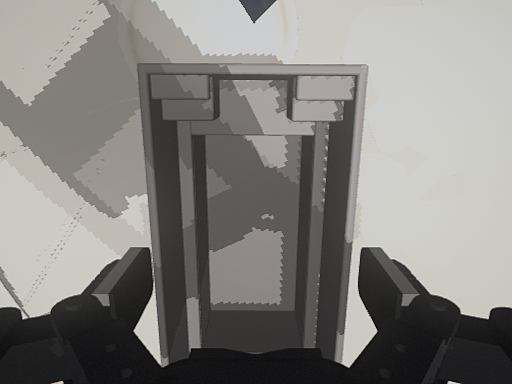

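The fingers straddle the collar at (150–360, 250–330), with the tote about 2 mm left of centre. I correct that and close.

{"name": "jog_arm", "arguments": {
  "offset": [
    [0,-0.0045,0.004],
    [0,-0.0045,0.004],
    [0,-0.0045,0.004],
    [0,-0.0045,0.004],
    [0,-0.0045,0.004],
    [0,-0.0045,0.004],
    [0,-0.0045,0.004],
    [0,-0.0045,0.004]
  ],
  "twist": [
    [0,0,0],
    [0,0,0],
    [0,0,0],
    [0,0,0],
    [0,0,0],
    [0,0,0],
    [0,0,0],
    [0,0,0]
  ],
  "claw": [100,100,60,60,60,60,60,60]
}}

```text
clock: 5.35
position: [0.4849, 0.1772, 0.0767]
tcp_rot: [0.717, 3.058, 0.001]
ft_force: [-0.4, 0.3, 5.5]
gripper_width: 0.0653
grasp_force: 67.1
```

{"name": "jog_arm", "arguments": {
  "offset": [
    [0,0,-0.012],
    [0,0,-0.025],
    [0,0,-0.05],
    [0,0,-0.075],
    [0,0,-0.1],
    [0,0,-0.125],
    [0,0,-0.15],
    [0,0,-0.15]
  ],
  "twist": [
    [0,0,0],
    [0,0,0],
    [0,0,0],
    [0,0,0],
    [0,0,0],
    [0,0,0],
    [0,0,0],
    [0,0,0]
  ],
  "claw": [20,20,20,20,20,20,20,20]
}}

```text
clock: 6.15
position: [0.4857, 0.1772, 0.1379]
tcp_rot: [0.717, 3.055, 0.003]
ft_force: [0.9, 0.4, -1.3]
gripper_width: 0.0654
grasp_force: 66.7
```

Run:
```python
from h import *
s=manip.observe();print(s['position'],s['ft_force'],s['torque'],s['gripper_width'])
for n in('top','scene'):
    W=pts(cap(n)).reshape(-1,3)
    p=np.array([.485,.177]); m=np.hypot(*(W[:,:2]-p).T)<0.11
    z=W[m,2]; h,e=np.histogram(z,np.arange(0.02,0.2,0.004)); print(n,[(round(float(x),3),int(y)) for x,y in zip(e,h) if y>25])
p=s['position'];go([p[0],p[1],.24],Rt(153.4)); go([.45,-0.03,.24],Rt(67))
```

```text
[0.4856793  0.17717928 0.13786836] [ 0.91150064  0.3639847  -1.31709939] [-0.01768588  0.01367075 -0.00626261] 0.06543065414127809
top [(0.036, 27), (0.04, 41), (0.06, 37), (0.068, 28), (0.072, 78), (0.076, 31), (0.1, 162), (0.104, 311), (0.108, 27), (0.136, 32), (0.14, 272), (0.144, 104), (0.148, 58), (0.152, 48), (0.156, 51), (0.16, 108), (0.164, 70), (0.168, 47), (0.172, 96), (0.176, 182)]
scene [(0.036, 111), (0.04, 109), (0.044, 94), (0.048, 95), (0.052, 94), (0.056, 107), (0.06, 110), (0.064, 115), (0.068, 142), (0.072, 230), (0.1, 455), (0.104, 146), (0.108, 88), (0.112, 92), (0.116, 81), (0.12, 69), (0.124, 46), (0.128, 42), (0.132, 51), (0.136, 117), (0.14, 198), (0.144, 132), (0.148, 139), (0.152, 147), (0.156, 141), (0.16, 154), (0.164, 153), (0.168, 171), (0.172, 288), (0.176, 85), (0.184, 32), (0.188, 64), (0.192, 141), (0.196, 109)]
offset [-0.0023  0.0021 -0.2591] twist [0.0001 0.0001 0.0006] ang 0.2
offset [-0.1527 -0.5015 -0.2593] twist [1.000e-04 0.000e+00 2.406e-01] ang 86.6
```

The top tote is free (rim 0.177) and the spare has stayed (rim 0.076). Raise it, then carry and turn.

{"name": "jog_arm", "arguments": {
  "offset": [
    [0,0,-0.05],
    [0,0,-0.11],
    [0,0,-0.17],
    [0,0,-0.22],
    [-0.01,-0.03,-0.26],
    [-0.02,-0.07,-0.27],
    [-0.04,-0.12,-0.27],
    [-0.055,-0.18,-0.27]
  ],
  "twist": [
    [0,0,0],
    [0,0,0],
    [0,0,0],
    [0,0,0.008],
    [0,0,0.023],
    [0,0,0.043],
    [0,0,0.065],
    [0,0,0.087]
  ],
  "claw": [20,20,20,20,20,20,20,20]
}}

```text
clock: 7.05
position: [0.472, 0.1022, 0.2436]
tcp_rot: [-1.523, -2.748, 0.0]
ft_force: [0.4, -0.1, -1.8]
gripper_width: 0.0651
grasp_force: 67.1
```

Run:
```python
from h import *
s=manip.observe();print(s['position'],s['tcp_rot'],s['gripper_width'])
go([.45,-0.1,.245],Rt(60))
```

```text
[0.47201337 0.10216365 0.24357327] [-1.52262572e+00 -2.74754969e+00  2.63902290e-04] 0.0651101765396712
offset [-0.3994 -0.3146 -0.0036] twist [-1.000e-04 -0.000e+00  1.723e-01] ang 62.0
```

{"name": "jog_arm", "arguments": {
  "offset": [
    [-0.05,-0.04,0],
    [-0.1,-0.08,0],
    [-0.15,-0.12,0],
    [-0.2,-0.16,0],
    [-0.25,-0.2,0],
    [-0.3,-0.24,0],
    [-0.35,-0.28,0],
    [-0.4,-0.315,0]
  ],
  "twist": [
    [0,0,0.0215],
    [0,0,0.043],
    [0,0,0.0645],
    [0,0,0.086],
    [0,0,0.108],
    [0,0,0.13],
    [0,0,0.151],
    [0,0,0.1723]
  ],
  "claw": [20,20,20,20,20,20,20,20]
}}

```text
clock: 7.85
position: [0.45, -0.1009, 0.2432]
tcp_rot: [-2.72, -1.568, 0.002]
ft_force: [-0.1, -0.8, -1.7]
gripper_width: 0.0655
grasp_force: 67.1
```

Run:
```python
from h import *
s=manip.observe();print(s['position'],s['tcp_rot'],s['gripper_width'])
go([.505,-0.244,.245],Rt(-19.3))
```

```text
[ 0.45004454 -0.1008705   0.2432352 ] [-2.72046785e+00 -1.56849765e+00  2.05872044e-03] 0.06545965147781299
offset [-0.2408  0.2982 -0.0048] twist [-2.000e-04  3.000e-04  2.201e-01] ang 79.2
```

{"name": "jog_arm", "arguments": {
  "offset": [
    [-0.03,0.037,0],
    [-0.06,0.075,0],
    [-0.09,0.11,0],
    [-0.12,0.15,0],
    [-0.15,0.186,0],
    [-0.18,0.223,0],
    [-0.21,0.26,0],
    [-0.24,0.298,-0.005]
  ],
  "twist": [
    [0,0,0.023],
    [0,0,0.046],
    [0,0,0.069],
    [0,0,0.092],
    [0,0,0.115],
    [0,0,0.138],
    [0,0,0.161],
    [0,0,0.184]
  ],
  "claw": [20,20,20,20,20,20,20,20]
}}

```text
clock: 8.65
position: [0.5063, -0.2428, 0.2447]
tcp_rot: [-3.135, 0.173, 0.004]
ft_force: [0.6, -0.0, -1.9]
gripper_width: 0.0653
grasp_force: 67.1
```

{"name": "jog_arm", "arguments": {
  "offset": [
    [0,0,0],
    [0,0,0],
    [0,0,0],
    [0,0,0]
  ],
  "twist": [
    [0,0,0.018],
    [0,0,0.036],
    [0,0,0.036],
    [0,0,0.036]
  ],
  "claw": [20,20,20,20]
}}

```text
clock: 9.05
position: [0.5065, -0.2422, 0.2452]
tcp_rot: [-3.099, 0.513, 0.002]
ft_force: [-0.8, 0.4, -1.9]
gripper_width: 0.065
grasp_force: 67.2
```

Run:
```python
from h import *
s=manip.observe();R0=Ro.from_rotvec(s['tcp_rot']);print(s['position'],R0.as_matrix()[:,0],s['gripper_width'],s['ft_force'],s['torque'])
for n in('wrist','top','scene'):
    c=cap(n,'w4%s.png'%n); W=pts(c).reshape(-1,3)
    L=R0.inv().apply(W-s['position'])   # tool coords
    # moved tote rim: tool z ~ -0.04
    m=(abs(L[:,0])<.1)&(abs(L[:,1])<.045)&(L[:,2]<0)&(L[:,2]>-.06)
    h,e=np.histogram(L[m,2],np.arange(-.06,0.0,.002)); print(n,[(round(float(x),3),int(y)) for x,y in zip(e,h) if y>40])
    q=L[m&(abs(L[:,2]+.0405)<.005)&(abs(L[:,0])>.03)]
    if len(q)>20:
        r=cv2.minAreaRect((q[:,:2]*1000).astype(np.float32)); print(n,len(q),r,q[:,:2].min(0),q[:,:2].max(0))
        A=np.c_[q[:,:2],np.ones(len(q))]; print('plane',np.linalg.lstsq(A,q[:,2],rcond=None)[0])
```

```text
[ 0.50651615 -0.24224063  0.245249  ] [ 0.94670305 -0.32210418 -0.00149669] 0.06495310062136629 [-0.78059634  0.36191034 -1.93653398] [ 0.00835328 -0.0059692   0.03365729]
wrist [(-0.06, 983), (-0.058, 468), (-0.056, 396), (-0.054, 425), (-0.052, 274), (-0.05, 136), (-0.048, 137), (-0.046, 338), (-0.044, 490), (-0.042, 5375), (-0.04, 3710), (-0.038, 3503), (-0.036, 1110), (-0.034, 949), (-0.032, 937), (-0.03, 883), (-0.028, 2482), (-0.026, 1452), (-0.024, 809), (-0.022, 734), (-0.02, 673), (-0.018, 653), (-0.016, 660), (-0.014, 599), (-0.012, 546), (-0.01, 535), (-0.008, 2076), (-0.006, 9028), (-0.004, 433)]
wrist 9635 ((53.642860412597656, 1.1602325439453125), (47.222469329833984, 66.72425842285156), 0.02657933719456196) [ 0.03001744 -0.0321945 ] [0.07725302 0.03453296]
plane [ 0.01136619 -0.00184755 -0.03982121]
top [(-0.042, 99), (-0.04, 106), (-0.038, 48), (-0.028, 55), (-0.026, 57), (-0.008, 94), (-0.006, 173), (-0.004, 53)]
top 234 ((-0.27353668212890625, -10.731632232666016), (154.1548614501953, 46.29438018798828), 2.019648313522339) [-0.07711395 -0.03265841] [0.07725604 0.01499323]
plane [ 0.00446023  0.00772227 -0.03929186]
scene [(-0.04, 79), (-0.038, 96), (-0.036, 86), (-0.034, 90), (-0.032, 81), (-0.03, 86), (-0.028, 80), (-0.026, 91), (-0.024, 69), (-0.022, 83), (-0.02, 76), (-0.018, 73), (-0.016, 68), (-0.014, 81), (-0.012, 66), (-0.01, 69), (-0.008, 71), (-0.006, 67), (-0.004, 48)]
scene 131 ((-0.9334182739257812, -2.988983154296875), (155.87669372558594, 69.97261810302734), 0.4397202432155609) [-0.07897153 -0.03835708] [0.07707064 0.031773  ]
plane [ 0.00265006  0.00294096 -0.03739157]
```

View pics/w4wrist.png

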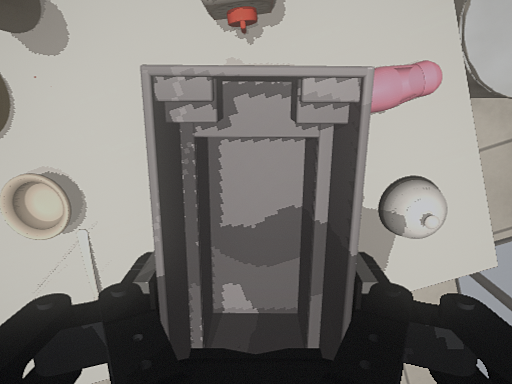

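The gripped tote is level and centred in the tool (x≈0, underside about 36 mm below the TCP). Now above the loaded tote, I plan the tilted insertion.

```bash
cat >> h.py <<'E'
C=np.array([.5005,-.2417,0]); YAW=-19.4
def tip(x,z,tilt,dy=0,C=C):
    """tool pose with toe tip at loaded-tote x (mm), z (mm)"""
    t=np.radians(YAW);X=np.array([np.cos(t),np.sin(t),0]);Y=np.array([-X[1],X[0],0])
    R=Rt(YAW,tilt); T=C+X*x/1e3+Y*dy/1e3+[0,0,z/1e3]
    return T-R.apply([-.072,0,.036]),R
E
python3 - <<'E'
from h import *
R=Rt(YAW,10.5); print(R.apply([-1,0,0]))
for a in((-63,120,10.5),(-63,85,10.5),(-63,68,10.5)):
    p,R=tip(*a);print(a,p);go(p,R)
E
```

```text
[-0.92742831  0.32659906 -0.18223553]
(-63, 120, 10.5) [ 0.50166382 -0.24210985  0.16851813]
offset [-0.0122  0.0037  0.1931] twist [-0.0002  0.0292  0.0015] ang 10.5
(-63, 85, 10.5) [ 0.50166382 -0.24210985  0.13351813]
offset [-0.0121  0.0037  0.2806] twist [-0.0002  0.0292  0.0015] ang 10.5
(-63, 68, 10.5) [ 0.50166382 -0.24210985  0.11651813]
offset [-0.0121  0.0037  0.3231] twist [-0.0002  0.0292  0.0015] ang 10.5
```

{"name": "jog_arm", "arguments": {
  "offset": [
    [-0.004,0.0037,0.03],
    [-0.008,0.0037,0.07],
    [-0.012,0.0037,0.12],
    [-0.012,0.0037,0.17],
    [-0.012,0.0037,0.21],
    [-0.012,0.0037,0.25],
    [-0.012,0.0037,0.2806],
    [-0.012,0.0037,0.2806]
  ],
  "twist": [
    [0,0.006,0.0015],
    [0,0.013,0.0015],
    [0,0.02,0.0015],
    [0,0.027,0.0015],
    [0,0.0292,0.0015],
    [0,0.0292,0.0015],
    [0,0.0292,0.0015],
    [0,0.0292,0.0015]
  ],
  "claw": [20,20,20,20,20,20,20,20]
}}

```text
clock: 10.0
position: [0.5004, -0.2413, 0.132]
tcp_rot: [3.056, -0.523, 0.275]
ft_force: [-0.3, 0.5, -2.9]
gripper_width: 0.0653
grasp_force: 67.2
```

Run:
```python
from h import *
s=manip.observe();R0=Ro.from_rotvec(s['tcp_rot']);print(s['position'],s['gripper_width'],s['ft_force'])
# residual between the two totes, same cameras: points on loaded rim & moved outline in loaded frame
t=np.radians(YAW);X=np.array([np.cos(t),np.sin(t)]);Y=np.array([-X[1],X[0]])
for n in('scene','top','wrist'):
    c=cap(n,'w5%s.png'%n);W=pts(c).reshape(-1,3)
    l=np.c_[(W[:,:2]-C[:2])@X,(W[:,:2]-C[:2])@Y,W[:,2]]*1e3
    for z0,z1 in((71,79),(45,70)):
        m=(abs(l[:,0])<100)&(abs(l[:,1])<55)&(l[:,2]>z0)&(l[:,2]<z1)
        q=l[m]
        if len(q)>10: print(n,z0,len(q),np.percentile(q,[1,50,99],axis=0).round(1).tolist())
    L=R0.inv().apply(W-s['position'])*1e3
    q=L[(abs(L[:,0])<95)&(abs(L[:,1])<50)&(L[:,2]>-44)&(L[:,2]<-34)&(abs(L[:,0])>30)]
    if len(q)>10: print(n,'moved rim tool',np.percentile(q,[1,50,99],axis=0).round(1).tolist(),np.linalg.lstsq(np.c_[q[:,:2],np.ones(len(q))],q[:,2],rcond=None)[0])
f=cv2.imread('pics/w5scene.png'); K=c
c=manip.capture('scene'); u=c['R']@np.array([.5,-.24,.1])+c['t']; u=(u[:2]/u[2]*c['fx']+[c['cx'],c['cy']]).astype(int);print(u)
cv2.imwrite('pics/w5c.png',cv2.resize(f[u[1]-55:u[1]+55,u[0]-65:u[0]+65],(780,600),interpolation=cv2.INTER_CUBIC))
```

```text
[ 0.50039196 -0.24131721  0.1320074 ] 0.0653082988795978 [-0.34983682  0.49556147 -2.89183879]
scene 71 125 [[-79.0, -28.6, 71.2], [-43.8, 34.4, 73.0], [75.0, 38.9, 75.8]]
scene 45 619 [[-78.8, -29.0, 45.4], [-27.1, 34.7, 58.1], [74.5, 38.2, 69.7]]
scene moved rim tool [[-78.4, -38.4, -40.2], [-43.6, -19.0, -36.8], [76.0, 29.6, -34.0]] [ 1.72953227e-03 -2.30188634e-03 -3.67858471e+01]
top 71 101 [[-76.5, 22.6, 71.6], [14.0, 30.3, 75.1], [75.8, 32.1, 78.1]]
top 45 98 [[-74.9, 19.4, 45.5], [-19.7, 31.7, 59.8], [74.6, 32.6, 69.8]]
top moved rim tool [[-75.4, -32.1, -43.3], [66.1, -17.1, -39.9], [77.6, 34.2, -34.2]] [ 2.43982916e-03 -1.21189265e-03 -3.97811492e+01]
wrist moved rim tool [[31.3, -31.2, -43.3], [71.3, 1.5, -41.1], [79.0, 34.1, -34.5]] [-1.52830660e-02 -2.14048345e-03 -3.94029538e+01]
[309 149]
```

View pics/w5c.png

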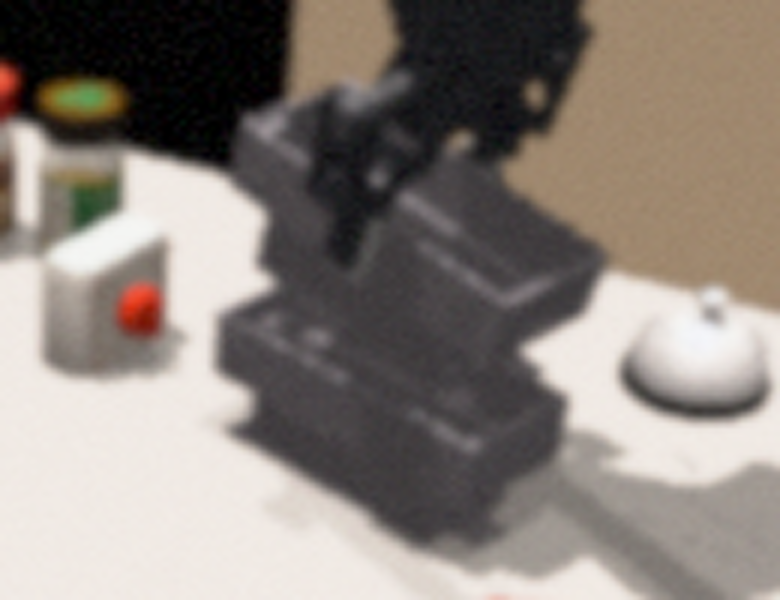

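The scene crop shows the moved tote tilted, with its toe end low (right, 540,290) just above the loaded tote's lip end (490,400), and its foot end clear at (270,260). The side edges of the two totes agree within 0.5 mm in both cameras. Go down.

Run:
```python
from h import *
for a in((-63.5,66,10.5),(-63.5,61.5,10.5)):
    p,R=tip(*a);print(a,p);go(p,R)
```

```text
(-63.5, 66, 10.5) [ 0.50119221 -0.24194376  0.11451813]
offset [-0.0133 -0.0005  0.0488] twist [-0.     -0.0003 -0.0002] ang 0.1
(-63.5, 61.5, 10.5) [ 0.50119221 -0.24194376  0.11001813]
offset [-0.0153 -0.0005  0.0598] twist [-0.     -0.0003 -0.0002] ang 0.1
```

Run:
```python
from h import *
s=manip.observe();print(s['position'],s['tcp_rot'],Ro.from_rotvec(s['tcp_rot']).as_matrix()[:,0],s['clock'])
p,R=tip(-63.5,66,10.5);go(p,R)
```

```text
[ 0.50265705 -0.24266837  0.13467793] [ 3.05328119 -0.52339918  0.28362283] [ 0.92677326 -0.32740025  0.18412063] 10.2
offset [-0.0133 -0.0005  0.0488] twist [-0.     -0.0003 -0.0002] ang 0.1
```

{"name": "jog_arm", "arguments": {
  "offset": [
    [-0.003,0,0.012],
    [-0.007,0,0.025],
    [-0.01,-0.0005,0.037],
    [-0.0133,-0.0005,0.0488],
    [-0.0133,-0.0005,0.0488],
    [-0.0133,-0.0005,0.0488],
    [-0.0133,-0.0005,0.0488]
  ],
  "twist": [
    [0,0,0],
    [0,0,0],
    [0,0,0],
    [0,0,0],
    [0,0,0],
    [0,0,0],
    [0,0,0]
  ],
  "claw": [20,20,20,20,20,20,20]
}}

```text
clock: 10.9
position: [0.5006, -0.2417, 0.1137]
tcp_rot: [3.054, -0.524, 0.282]
ft_force: [-0.2, -0.3, -2.9]
gripper_width: 0.0651
grasp_force: 67.2
```

Run:
```python
from h import *
s=manip.observe();print(s['position'],s['ft_force'],s['clock'])
for a in((-63.5,61.5,10.5),(-70,62,10.5),(-74,62,10.5)):
    p,R=tip(*a);print(a,p);go(p,R)
```

```text
[ 0.50058033 -0.24169245  0.11367526] [-0.19256095 -0.34862704 -2.9243114 ] 10.9
(-63.5, 61.5, 10.5) [ 0.50119221 -0.24194376  0.11001813]
offset [-0.      0.0001  0.0093] twist [-0.0001 -0.0001 -0.0003] ang 0.1
(-70, 62, 10.5) [ 0.49506126 -0.23978472  0.11051813]
offset [-0.0158  0.0001  0.0051] twist [-0.0001 -0.0001 -0.0003] ang 0.1
(-74, 62, 10.5) [ 0.49128837 -0.23845607  0.11051813]
offset [-0.0256  0.0001  0.0033] twist [-0.0001 -0.0001 -0.0003] ang 0.1
```

{"name": "jog_arm", "arguments": {
  "offset": [
    [0,0,0.003],
    [-0.001,0,0.006],
    [-0.001,0,0.0085],
    [-0.001,0,0.0085]
  ],
  "twist": [
    [0,0,0],
    [0,0,0],
    [0,0,0],
    [0,0,0]
  ],
  "claw": [20,20,20,20]
}}

```text
clock: 11.3
position: [0.5006, -0.2416, 0.1102]
tcp_rot: [3.054, -0.524, 0.281]
ft_force: [-0.0, -0.1, -1.0]
gripper_width: 0.0656
grasp_force: 67.4
```

Light contact at about 62 mm. Slide the toes outward under the lips.

{"name": "jog_arm", "arguments": {
  "offset": [
    [-0.004,0,-0.0007],
    [-0.008,0,-0.0014],
    [-0.012,0,-0.0022],
    [-0.016,0,-0.0029],
    [-0.02,0,-0.0036],
    [-0.02,0,-0.0036]
  ],
  "twist": [
    [0,0,0],
    [0,0,0],
    [0,0,0],
    [0,0,0],
    [0,0,0],
    [0,0,0]
  ],
  "claw": [20,20,20,20,20,20]
}}

```text
clock: 11.9
position: [0.4927, -0.2388, 0.1102]
tcp_rot: [3.054, -0.524, 0.281]
ft_force: [-0.1, 0.2, -0.4]
gripper_width: 0.0656
grasp_force: 67.4
```

{"name": "jog_arm", "arguments": {
  "offset": [
    [-0.0025,0,-0.0005],
    [-0.0025,0,-0.0005]
  ],
  "twist": [
    [0,0,0],
    [0,0,0]
  ],
  "claw": [20,20]
}}

```text
clock: 12.1
position: [0.492, -0.2386, 0.1102]
tcp_rot: [3.054, -0.524, 0.281]
ft_force: [0.5, -0.2, -0.9]
gripper_width: 0.0652
grasp_force: 67.4
```

{"name": "jog_arm", "arguments": {
  "offset": [
    [-0.0025,0,-0.0005],
    [-0.0025,0,-0.0005]
  ],
  "twist": [
    [0,0,0],
    [0,0,0]
  ],
  "claw": [20,20]
}}

```text
clock: 12.3
position: [0.4917, -0.2385, 0.1104]
tcp_rot: [3.053, -0.524, 0.283]
ft_force: [1.7, -0.3, -1.7]
gripper_width: 0.0656
grasp_force: 67.3
```

Run:
```python
from h import *
s=manip.observe();R0=Ro.from_rotvec(s['tcp_rot']);print(s['position'],s['gripper_width'],s['ft_force'],s['torque'])
t=np.radians(YAW);X=np.array([np.cos(t),np.sin(t)]);Y=np.array([-X[1],X[0]])
for n in('scene','top'):
    W=pts(cap(n)).reshape(-1,3)
    l=np.c_[(W[:,:2]-C[:2])@X,(W[:,:2]-C[:2])@Y,W[:,2]]*1e3
    for z0,z1 in((71,79),(45,70)):
        q=l[(abs(l[:,0])<100)&(abs(l[:,1])<55)&(l[:,2]>z0)&(l[:,2]<z1)]
        if len(q)>10: print(n,z0,len(q),np.percentile(q,[1,50,99],axis=0).round(1).tolist())
    L=R0.inv().apply(W-s['position'])*1e3
    q=L[(abs(L[:,0])<95)&(abs(L[:,1])<50)&(L[:,2]>-44)&(L[:,2]<-34)&(abs(L[:,0])>30)]
    if len(q)>10: print(n,'moved',np.percentile(q,[1,50,99],axis=0).round(1).tolist(),np.linalg.lstsq(np.c_[q[:,:2],np.ones(len(q))],q[:,2],rcond=None)[0])
for tl in(10.5,7,3.5,0): p,R=tip(-74,62,tl); go(p,R)
```

```text
[ 0.4916755  -0.23851797  0.11040579] 0.06560139300870627 [ 1.74935599 -0.30197288 -1.66774432] [-0.01245764 -0.26395782  0.01320871]
scene 71 181 [[-79.4, -27.8, 71.2], [-32.5, 30.7, 73.6], [74.3, 37.8, 78.6]]
scene 45 521 [[-78.8, -27.9, 45.4], [-27.9, 35.2, 58.5], [74.8, 38.4, 69.7]]
scene moved [[-78.7, -37.9, -40.2], [-38.0, -17.6, -36.8], [76.5, 29.0, -34.1]] [ 1.40779272e-03 -2.56280891e-03 -3.69177182e+01]
top 71 157 [[-73.9, -31.1, 71.2], [11.1, 29.1, 75.1], [76.3, 32.0, 78.9]]
top 45 138 [[-74.0, -0.0, 45.4], [-35.7, 31.5, 62.1], [74.6, 32.7, 69.8]]
top moved [[-76.3, -32.0, -43.0], [66.1, -15.6, -38.9], [76.5, 34.4, -34.3]] [ 2.90358086e-03 -1.10459033e-04 -3.90528698e+01]
offset [-0.0009  0.0001 -0.0004] twist [-0.0001 -0.0002 -0.0003] ang 0.1
offset [0.0042 0.0001 0.0107] twist [-0.0001 -0.01   -0.0003] ang 3.6
offset [0.0087 0.0001 0.0222] twist [-0.0001 -0.0197 -0.0003] ang 7.1
offset [0.0124 0.0001 0.0339] twist [-0.0001 -0.0294 -0.0003] ang 10.6
```

Toes are against the end wall (1.7 N) and the loaded tote has not moved. Lower the foot end by rotating about the toe tips.

{"name": "jog_arm", "arguments": {
  "offset": [
    [0.0018,0,0.0026],
    [0.0035,0,0.0062],
    [0.005,0,0.0107],
    [0.0066,0,0.0145],
    [0.0082,0,0.0184],
    [0.0095,0,0.0222],
    [0.0108,0,0.0261],
    [0.0108,0,0.0261]
  ],
  "twist": [
    [0,-0.0033,0],
    [0,-0.0067,0],
    [0,-0.01,0],
    [0,-0.0132,0],
    [0,-0.0165,0],
    [0,-0.0197,0],
    [0,-0.0229,0],
    [0,-0.0229,0]
  ],
  "claw": [20,20,20,20,20,20,20,20]
}}

```text
clock: 13.2
position: [0.4975, -0.2406, 0.1004]
tcp_rot: [3.09, -0.53, 0.06]
ft_force: [0.8, -1.1, -0.9]
gripper_width: 0.0652
grasp_force: 67.2
```

Run:
```python
from h import *
s=manip.observe();R0=Ro.from_rotvec(s['tcp_rot']);print(s['position'],s['gripper_width'],s['ft_force'],s['torque'],R0.as_matrix()[:,0])
for tl in(2.4,1.2,0,-.4): p,R=tip(-73.3,62,tl); go(p,R)
```

```text
[ 0.49747015 -0.24056531  0.10039745] 0.06518022844651115 [ 0.75097157 -1.0780874  -0.86336118] [-0.03204454  0.01108994 -0.00417239] [ 0.94208162 -0.33313152  0.03880217]
offset [ 0.001   0.0002 -0.0014] twist [-0.0001  0.0005 -0.0002] ang 0.2
offset [0.0028 0.0002 0.0024] twist [-0.0001 -0.0028 -0.0002] ang 1.0
offset [0.0046 0.0002 0.0062] twist [-0.0001 -0.0062 -0.0002] ang 2.2
offset [0.0052 0.0002 0.0075] twist [-0.0001 -0.0073 -0.0002] ang 2.6
```

{"name": "jog_arm", "arguments": {
  "offset": [
    [0.0015,0,0.0025],
    [0.003,0,0.004],
    [0.0038,0,0.005],
    [0.0038,0,0.005]
  ],
  "twist": [
    [0,-0.0025,0],
    [0,-0.004,0],
    [0,-0.0055,0],
    [0,-0.0055,0]
  ],
  "claw": [20,20,20,20]
}}

```text
clock: 13.6
position: [0.4987, -0.241, 0.0987]
tcp_rot: [3.096, -0.531, 0.008]
ft_force: [-0.8, 0.7, -2.0]
gripper_width: 0.0651
grasp_force: 67.2
```

Run:
```python
from h import *
s=manip.observe();R0=Ro.from_rotvec(s['tcp_rot']);print(s['position'],s['ft_force'],s['torque'],R0.as_matrix()[:,0])
t=np.radians(YAW);X=np.array([np.cos(t),np.sin(t)]);Y=np.array([-X[1],X[0]])
for n in('scene','top','wrist'):
    c=cap(n,'w6%s.png'%n);W=pts(c).reshape(-1,3)
    l=np.c_[(W[:,:2]-C[:2])@X,(W[:,:2]-C[:2])@Y,W[:,2]]*1e3
    q=l[(abs(l[:,0])<100)&(abs(l[:,1])<55)&(l[:,2]>131)&(l[:,2]<144)&(abs(l[:,0])>30)]
    if len(q)>10: print(n,len(q),np.percentile(q,[1,50,99],axis=0).round(1).tolist(),np.linalg.lstsq(np.c_[q[:,:2],np.ones(len(q))],q[:,2],rcond=None)[0])
    for sg in(-1,1):
      e=q[(sg*q[:,0]>60)]; print(len(e),np.median(e[:,2]) if len(e) else 0)
for tl in(0,): p,R=tip(-73.3,62,tl); go(p,R)
```

```text
[ 0.49868407 -0.24097822  0.09870333] [-0.77866676  0.66025525 -2.00838963] [-0.04612497 -0.02827714  0.06804883] [ 0.94275288 -0.33345442  0.00501554]
scene 179 [[-81.1, -29.2, 131.1], [-52.0, 20.7, 134.9], [72.9, 37.9, 137.9]] [5.50598850e-04 2.42986072e-03 1.34693869e+02]
75 134.92943979740113
33 135.31490561494994
top 162 [[-79.1, 0.3, 131.2], [50.2, 29.4, 137.7], [74.2, 32.6, 142.3]] [-2.33033753e-04 -1.55641756e-02  1.37841629e+02]
32 138.09401568989
72 137.43541719073124
wrist 10172 [[31.1, -33.7, 131.5], [67.1, -0.9, 138.4], [74.5, 31.5, 140.7]] [ 2.36176076e-02 -1.50296928e-03  1.36249702e+02]
0 0
6978 138.063602576664
offset [0.003  0.0003 0.0018] twist [-0.0001 -0.0008 -0.0002] ang 0.3
```

{"name": "jog_arm", "arguments": {
  "offset": [
    [0.001,0,0.002],
    [0.002,0,0.003],
    [0.002,0,0.003]
  ],
  "twist": [
    [0,-0.001,0],
    [0,-0.0015,0],
    [0,-0.0015,0]
  ],
  "claw": [20,20,20]
}}

```text
clock: 14.05
position: [0.4987, -0.241, 0.0979]
tcp_rot: [-3.095, 0.531, 0.008]
ft_force: [-2.6, 0.8, 3.5]
gripper_width: 0.0656
grasp_force: 67.9
```

Seating contact at about 5 N. Release.

{"name": "jog_arm", "arguments": {
  "offset": [
    [0,0,0],
    [0,0,0],
    [0,0,0],
    [0,0,0],
    [0,0,0],
    [0,0,0]
  ],
  "twist": [
    [0,0,0],
    [0,0,0],
    [0,0,0],
    [0,0,0],
    [0,0,0],
    [0,0,0]
  ],
  "claw": [85,100,100,100,100,100]
}}

```text
clock: 14.65
position: [0.4991, -0.2411, 0.0975]
tcp_rot: [-3.095, 0.531, 0.007]
ft_force: [-0.0, 0.6, 0.4]
gripper_width: 0.0851
grasp_force: 0.0
```

```bash
cat > chk.py <<'E'
from h import *
s=manip.observe();print(s['position'],s['ft_force'],s['gripper_width'])
t=np.radians(YAW);X=np.array([np.cos(t),np.sin(t)]);Y=np.array([-X[1],X[0]])
for n in('scene','top','wrist'):
    c=cap(n,'%s%s.png'%(sys.argv[1],n));W=pts(c).reshape(-1,3)
    l=np.c_[(W[:,:2]-C[:2])@X,(W[:,:2]-C[:2])@Y,W[:,2]]*1e3
    for z0,z1 in((131,144),(71,79)):
      q=l[(abs(l[:,0])<100)&(abs(l[:,1])<55)&(l[:,2]>z0)&(l[:,2]<z1)]
      if len(q)>10: print(n,z0,len(q),np.percentile(q,[1,50,99],axis=0).round(1).tolist(),[(len(e),np.median(e[:,2]).round(1)) for e in(q[q[:,0]<-60],q[abs(q[:,0])<50],q[q[:,0]>60]) if len(e)])
E
python3 chk.py w7
```

```text
[ 0.49913281 -0.24110226  0.09752067] [-0.00934194  0.62313481  0.44613482] 0.08513925192250672
scene 131 271 [[-80.7, -46.5, 131.2], [-15.1, -2.8, 134.5], [72.7, 53.1, 143.1]] [(67, np.float64(134.3)), (146, np.float64(134.6)), (29, np.float64(134.1))]
scene 71 218 [[-79.6, -27.5, 71.1], [-28.6, 30.1, 73.7], [74.9, 38.3, 78.6]] [(59, np.float64(73.5)), (109, np.float64(74.3)), (17, np.float64(72.9))]
top 131 173 [[-78.0, 1.6, 131.2], [40.7, 29.7, 136.8], [74.7, 32.7, 140.7]] [(27, np.float64(138.1)), (58, np.float64(137.2)), (68, np.float64(136.2))]
top 71 95 [[-74.4, -3.7, 71.3], [-8.9, 30.0, 75.3], [74.3, 32.1, 78.7]] [(12, np.float64(75.8)), (51, np.float64(75.2)), (11, np.float64(75.1))]
wrist 131 16568 [[-22.5, -48.5, 131.3], [47.6, -0.1, 137.3], [75.0, 48.3, 143.0]] [(8536, np.float64(137.5)), (6964, np.float64(136.8))]
wrist 71 1668 [[-55.6, -25.7, 71.1], [-52.3, -0.5, 75.2], [46.6, 24.2, 78.9]] [(821, np.float64(75.3))]
```

Released; the rim is level at about 137 mm. Retreat straight up, staying clear of the collar.

{"name": "jog_arm", "arguments": {
  "offset": [
    [0,0,-0.02],
    [0,0,-0.05],
    [0,0,-0.1],
    [0,0,-0.17],
    [0,0,-0.25],
    [0,0,-0.35],
    [0,0,-0.45],
    [0,0,-0.45]
  ],
  "twist": [
    [0,0,0],
    [0,0,0],
    [0,0,0],
    [0,0,0],
    [0,0,0],
    [0,0,0],
    [0,0,0],
    [0,0,0]
  ],
  "claw": [100,100,100,100,100,100,100,100]
}}

```text
clock: 15.6
position: [0.5032, -0.2434, 0.2854]
tcp_rot: [3.093, -0.531, 0.014]
ft_force: [0.7, -0.5, 0.4]
gripper_width: 0.0855
grasp_force: 0.0
```

{"name": "jog_arm", "arguments": {
  "offset": [
    [-0.07,0,0],
    [-0.15,0,0],
    [-0.15,0,0],
    [-0.15,0,0]
  ],
  "twist": [
    [0,0,0],
    [0,0,0],
    [0,0,0],
    [0,0,0]
  ],
  "claw": [100,100,100,100]
}}

```text
clock: 16.0
position: [0.4429, -0.2214, 0.2786]
tcp_rot: [-3.095, 0.532, 0.004]
ft_force: [1.4, 0.3, 0.0]
gripper_width: 0.0853
grasp_force: 0.0
```

```bash
python3 chk.py w8
python3 - <<'E'
import cv2,numpy as np
a=cv2.imread('pics/w8scene.png');b=cv2.imread('pics/w8wrist.png')
cv2.imwrite('pics/w8c.png',np.hstack([cv2.resize(a[94:204,244:374],(400,340),interpolation=cv2.INTER_CUBIC),cv2.resize(b,(400,340))]))
E
```

```text
[ 0.44294514 -0.22137728  0.27857943] [1.37911635 0.29253464 0.00312671] 0.08529826024053816
scene 131 288 [[-80.0, -30.2, 131.1], [-0.6, 6.2, 134.2], [74.5, 37.8, 137.2]] [(62, np.float64(134.8)), (132, np.float64(134.3)), (61, np.float64(133.6))]
scene 71 221 [[-79.8, -28.4, 71.2], [-31.8, 30.6, 73.6], [74.4, 37.3, 78.9]] [(58, np.float64(73.0)), (115, np.float64(73.9)), (16, np.float64(73.6))]
top 131 353 [[-78.9, -34.4, 131.4], [40.5, 5.2, 136.7], [74.3, 32.4, 140.7]] [(50, np.float64(137.4)), (146, np.float64(136.9)), (136, np.float64(136.0))]
top 71 125 [[-75.4, -26.4, 71.2], [17.9, 29.1, 75.5], [71.8, 31.7, 78.6]] [(8, np.float64(74.9)), (88, np.float64(75.5)), (12, np.float64(75.7))]
wrist 131 3127 [[-77.9, -33.9, 131.3], [30.8, 0.8, 137.5], [74.7, 32.2, 139.5]] [(539, np.float64(137.6)), (1179, np.float64(137.8)), (1162, np.float64(136.2))]
wrist 71 238 [[-55.0, -25.9, 71.2], [-1.4, -1.6, 75.7], [51.5, 23.8, 78.9]] [(109, np.float64(75.5))]
```

View pics/w8c.png

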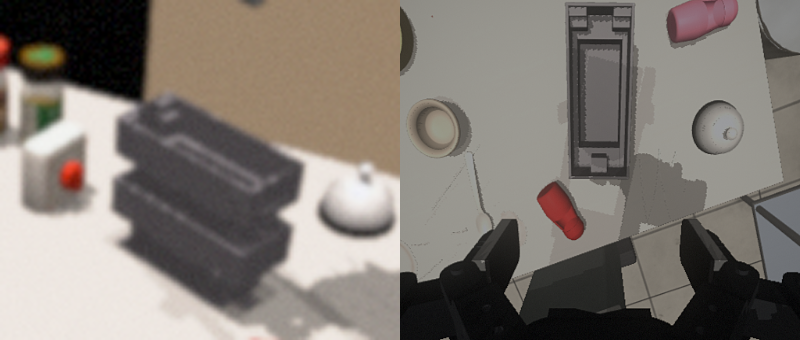

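The stack stands level-looking: in the left crop the upper tote sits square above the loaded one, and in the wrist view its rim spans (568–633, 3–178). The foot end reads about 1 mm low, probably because the lips there enter the band, so I check with side-rim points only.

Run:
```python
from h import *
t=np.radians(YAW);X=np.array([np.cos(t),np.sin(t)]);Y=np.array([-X[1],X[0]])
for n in('wrist','top'):
    W=pts(cap(n)).reshape(-1,3)
    l=np.c_[(W[:,:2]-C[:2])@X,(W[:,:2]-C[:2])@Y,W[:,2]]*1e3
    for z0,z1 in((134.5,142),):
      q=l[(l[:,2]>z0)&(l[:,2]<z1)&(abs(l[:,0])<85)&(abs(l[:,1])<40)]
      r=cv2.minAreaRect(q[:,:2].astype(np.float32));print(n,r)
      c0=np.array(r[0])
      for a,b in((-85,-60),(-60,-20),(-20,20),(20,55),(55,85)):
        e=q[(q[:,0]>a)&(q[:,0]<b)&(abs(q[:,1]-c0[1])>31)]; print((a,b),len(e),np.median(e[:,2]).round(2) if len(e) else 0,end=' ')
      print()
# neighbours: compare with the first top/scene frames
d=np.load('s0.npz');D=abs(pts(cap('top'))[...,2]-d['b'][...,2]);D[~np.isfinite(D)]=0
m=cv2.morphologyEx((D>.012).astype(np.uint8),cv2.MORPH_OPEN,np.ones((4,4)))
print(cv2.connectedComponentsWithStats(m)[2][1:])
W=pts(cap('top')).reshape(-1,3);q=W[(np.hypot(*(W[:,:2]-[.485,.1767]).T)<.11)&(abs(W[:,2]-.0755)<.005)]
print('spare',cv2.minAreaRect((q[:,:2]*1e3).astype(np.float32)))
```

```text
wrist ((-1.7629776000976562, -0.8612899780273438), (66.1750717163086, 154.51644897460938), 89.47333526611328)
(-85, -60) 100 137.93 (-60, -20) 221 138.04 (-20, 20) 247 138.04 (20, 55) 244 137.92 (55, 85) 154 137.97 
top ((-2.0168838500976562, -1.0571365356445312), (66.54424285888672, 153.64247131347656), 89.15702056884766)
(-85, -60) 11 137.84 (-60, -20) 8 137.26 (-20, 20) 37 137.22 (20, 55) 38 137.63 (55, 85) 17 137.65 
[[  314   166   198   218 26375]
 [  152   180    17    31   167]
 [  135   182    59    74  1801]
 [  164   197     4     4    16]
 [  160   204     4     4    16]
 [  203   367    73    17   877]]
spare ((484.68646240234375, 175.7856903076172), (67.73825073242188, 154.54302978515625), 62.6790771484375)
```

```bash
python3 -c "
from plant import manip
print(manip.sign_off())"
```

```text
the job is handed in; nothing more can be done
None
```

The upper tote is turned end for end and stacked on the loaded tote: rim level at 138 mm, toes under the lips, foot on the column. The gripper is clear, the two lower totes and the bystanders show no movement in the cameras, and I handed the job in at about 16 s.

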